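# Weigh out a sugar serving, then lift and turn the hoop tray

### The job

The hoop tray on the spring scale carries a chocolate ball in its blue dish and too much sugar: move sugar lumps one at a time into the glass saucer, only as many as it takes for the scale's red pointer to settle inside the green band with your hand off the tray. Then take the tray by the wooden grip on its hoop, lift it well clear of the scale and turn it a quarter turn (either way) from how it sat, keeping it level, with the ball in the middle of its dish and the remaining sugar on the tray. Finish holding it still above the scale, without putting it down or letting go; leave the cups, canister, jar and mill alone.

Things in the scene. Friction and masses are not known exactly. Their poses are not given: they have to be found in the camera images.
- scale: White spring scale, fixed on the counter; housing 170 x 170 x 50 mm. Origin: centre of its underside, on the axis of the pan; z up. An upright gauge plate stands 148 mm from the axis on its +x side, 115 mm high, 34 mm wide. The round aluminium pan (radius 90 mm) has its top 110 mm above the origin when unloaded. Its yaw is within 0.4 rad of the robot's.
- pan (a joint): How far the sprung pan has sunk, m: 0 unloaded, 0.048 fully down. The red pointer sinks with it; the green band is from 0.008 to 0.020. At the start it rests between about 0.023 and 0.037 (the tray's weight varies); each sugar lump taken off lets it rise by 0.010, so one or two must come off. It settles within about 1.5 s. It springs up to 0 when the tray is lifted off.
- tray: Loose round steel tray, radius 112 mm, 4 mm thick, about 0.25 kg, standing centred on the pan with its axes along the scale's at the start. Origin: centre of its underside; z up. A rigid steel hoop (8 mm rod) stands over it in the tray's x-z plane, feet at x = +-102 mm, its top at 93 mm above the origin. A blue dish of radius 44 mm, fixed in its middle, slopes at 11 degrees down to the middle.
- tray_grip (a point): Centre of the dark wooden grip at the top of the hoop, 80 mm above the tray's origin on its axis. The grip is a bar 50 mm long along the tray's x, 12 mm thick along its y, 26 mm tall. Axes are the tray's.
- tray_well (a point): Middle of the blue dish, on its surface, 6.5 mm above the tray's origin. Axes are the tray's.
- ball_center (a point): Centre of the loose brown chocolate ball, 30 mm in diameter, 18 g, resting in the middle of the blue dish (its top about 37 mm above the tray's origin).
- sugar1_center (a point): Amber sugar lump, upright block 24 x 24 mm and 32 mm tall, 20 g, dry and hard. The point is its centre, 16 mm above its underside; z up. Its sides are within 0.15 rad of the tray's x and y axes. Starts on the tray near x = -38, y = +66 mm in the tray's frame. Take it with the fingers closing along the tray's x axis, so that the gripper stays beside the hoop.
- sugar2_center (a point): Amber sugar lump, upright block 24 x 24 mm and 32 mm tall, 20 g, dry and hard. The point is its centre, 16 mm above its underside; z up. Its sides are within 0.15 rad of the tray's x and y axes. Starts on the tray near x = +38, y = +66 mm in the tray's frame. Take it with the fingers closing along the tray's x axis, so that the gripper stays beside the hoop.
- sugar3_center (a point): Amber sugar lump, upright block 24 x 24 mm and 32 mm tall, 20 g, dry and hard. The point is its centre, 16 mm above its underside; z up. Its sides are within 0.15 rad of the tray's x and y axes. Starts on the tray near x = 0, y = -66 mm in the tray's frame. Take it with the fingers closing along the tray's x axis, so that the gripper stays beside the hoop.
- saucer: Small clear glass saucer, loose, 0.3 kg, outer radius 62 mm at the foot and 70 mm at the rim, 12 mm high, glass 4 mm thick; flat inner floor of radius about 58 mm, 5 mm above the counter. Origin: centre of its underside.
- cup_a: White ceramic cup, 68 mm wide, 60 mm tall; a bystander. Origin: centre of its underside.
- cup_b: White ceramic cup, 68 mm wide, 60 mm tall; a bystander. Origin: centre of its underside.
- canister: Closed copper-coloured tin canister, 90 mm wide, 130 mm tall; a bystander. Origin: centre of its underside.
- jar: Amber glass jar, 70 mm wide, 100 mm tall; a bystander. Origin: centre of its underside.
- mill: Dark wooden hand mill, 60 mm wide, 152 mm tall; a bystander. Origin: centre of its underside.

How it is judged:
By the outcome, as a careful person would: the job done as asked, in the order asked, and still so for the second after the job is handed in, while the arm keeps its last pose, push and grip.
It also fails if it takes over 72 s, if anything falls off the work surface, if the arm or the gripper's body presses on something with over 40 N, if the wrist force passes 120 N, or if a joint passes its speed limit or range.

### The arm

A 6-joint arm with a two-finger parallel gripper is mounted at the origin on the work surface. World frame = base frame: x ahead of the robot, y to its left, z up, the work surface at z = 0. Lengths are in mm, angles in rad, forces in N, time in s.
With the tool pointing down it reaches from about 275 to 750 mm from the base axis. Payload 10.2 kg.
Tool frame: the origin (TCP) lies at the centre of the arm's flange, where the gripper is bolted on; the fingertips stand ctrl.tip_reach ahead of it and the grasp point (between the pads) lies 155 mm ahead of it (ctrl.tip_reach is the distance from the TCP to the fingertips, in mm); z points along the fingers, y is the direction in which the jaws open and shut (so a half turn about z gives the same grasp; the last joint's range is limited). The gripper opens to 85 mm and grips with 20 to 120 N. Pads are 22 mm wide; open, the fingers measure 114 mm over their backs; the gripper's body (76 mm by 85 mm) begins 54 mm behind the grasp point. The pads swing forward as they close: fully open they stand 13 mm farther back than shut.
Start: joints at [0.922, 0.313, 1.498, -0, 1.331, -0.223], TCP at [216.865, 478.124, 404.694] pointing down, gripper open.
Joint ranges: [-2.94, 2.94], [-0.97, 2.17], [0.19, 2.56], [-1.23, 4.37], [0.02, 3.11], [-2.88, 2.88]. Speed limits (rad/s): [2.39, 2.39, 3.01, 3.14, 3.14, 3.14].

### API

Orientations are given as a unit quaternion [w, x, y, z].
In Python, from rig import ctrl, viewer gives the robot as it stands.
- The arm moves only by the tool drive_tool, never from a script. Its argument "rows" is a list that holds one entry, the list of rows, each a list of 6 numbers: the shift along the world's x, y, z normalised to -1 to 1, where 1 is 0.1 m, then the turn, a rotation vector about the world's x, y, z normalised to -1 to 1, where 1 is 90 degrees. A call has 1 to 10 rows; each row is the pose to reach, as a shift and turn from the pose measured when the call began; what a row does not reach only later rows make up. A row lasts 1/8 s, in which the tool goes at most 62.5 mm and 10.7 degrees, less where a joint would pass 70% of its speed; a pose out of reach is approached as far as the arm can. A call with a number of a shift or a turn outside -1 to 1 is refused whole. A call with a gripper value outside its range is refused whole. "fingers" is the opening, from -1 (shut) to 1 (fully open), set as the call begins (left out, the last holds). The fingers move at their own pace and stop on an object; "force" is the grip in N (left out, the last holds). Time passes only in rows, so rows that repeat a pose let the fingers close. It gives the time, the measured TCP pose, the force and the opening at its end, in the units of the state.
- ctrl.sense(): the state, without advancing time (a new reading comes with each control period).
- viewer.capture(name): name is "side" or "top"; returns the picture (400x640x3 uint8, red, green, blue); there is no depth.
- viewer.calibration(name): a dict with "mtx" (3x3 intrinsics, pixels), "dist_coeffs" ([k1, k2, p1, p2, k3] as OpenCV has them; the pictures are not rectified), "extrinsics" (4x4, takes a point from camera to world coordinates). Camera axes: x right, y up, looking along -z (the intrinsics and any distortion apply to the point x, -y, -z); pixel columns grow to the right and rows downward; lengths in mm; the calibration is good to about 2 mm. A picture is of the moment at which its call begins. calibration takes no time and is no camera call.
- ctrl.finish_job(): hands the job in, once; it reports no verdict.
The state is a dict: "time_s": time; "joints": joint angles; "dq": joint speeds; "tau": joint torques, N m; "eef_pos": TCP position; "ee_rot": TCP orientation; "force": force on the tool from outside, world axes, zero at the start; "wrist_torque": the same for the moment, N m; "grip_width": opening from 0.0 (shut) to 1.0 (fully open).
Only numpy, scipy, OpenCV 4.12 (cv2) and the standard library are available. Lean on these libraries where they do the work, as an engineer would, in place of code of your own. Each camera call takes 0.05 s, during which the arm holds its last target.

## Working session

There is one attempt and no reset: what is moved stays moved. The work goes in short steps, Python scripts to look and compute and a tool call to move; the robot and the scene stay as the last step left them, time stands still between calls to the robot, and variables do not carry over. Pictures are saved under pics/ and viewed, and the job is handed in when it is done.

Besides the shell and the picture viewer there is one more tool, called as name(argument=value, ...), one argument or row to a line, values as JSON. drive_tool: Moves the arm, as the interface text tells. Scaled input: -1 to 1 covers 0.1 m each way for a shift and 90 degrees each way for a turn. Its arguments: {"type":"object","properties":{"rows":{"type":"array","items":{"type":"array","items":{"type":"array","items":{"type":"number"}}}},"fingers":{"type":"number"},"force":{"type":"number"}},"required":["rows"]}

```bash
ls; mkdir -p pics
python3 - <<'E'
from rig import ctrl, viewer
import cv2
print(ctrl.sense(), ctrl.tip_reach)
for n in("side","top"):
    im=viewer.capture(n); cv2.imwrite(f"pics/{n}0.png",im[:,:,::-1]); print(n,viewer.calibration(n))
E
```

```text
pics
{'time_s': 0.0, 'joints': array([ 9.21606971e-01,  3.13463580e-01,  1.49847237e+00,  7.41275102e-06,
        1.33101115e+00, -2.23406220e-01]), 'dq': array([ 0.00020918, -0.00014125, -0.0007509 , -0.00076614,  0.0020225 ,
       -0.00158574]), 'tau': array([-2.54028446e-04, -4.12265754e+01, -2.59743744e+01, -2.03449172e-04,
        4.17023824e-03,  1.88709276e-05]), 'eef_pos': array([216.82941203, 478.0839572 , 404.11469274]), 'ee_rot': array([-2.89448156e-04,  2.11287881e-01,  9.77423640e-01, -6.12261198e-04]), 'force': array([ 0.35038146,  0.17245789, -0.55410117]), 'wrist_torque': array([0.00797109, 0.01287125, 0.02122745]), 'grip_width': 0.998004326580148} 173.4
side {'mtx': array([[400.63759465,   0.        , 317.74286623],
       [  0.        , 400.63759465, 203.76681696],
       [  0.        ,   0.        ,   1.        ]]), 'dist_coeffs': array([0.02439819, 0.        , 0.        , 0.        , 0.        ]), 'extrinsics': array([[ 7.33756862e-01,  4.57606497e-01, -5.02192355e-01,
         9.13509980e+01],
       [-6.79278233e-01,  5.08787094e-01, -5.28882573e-01,
        -5.75109622e+02],
       [ 1.34888875e-02,  7.29199553e-01,  6.84168154e-01,
         8.44963974e+02],
       [ 0.00000000e+00,  0.00000000e+00,  0.00000000e+00,
         1.00000000e+00]])}
top {'mtx': array([[513.8758373 ,   0.        , 322.49561179],
       [  0.        , 513.8758373 , 200.36615024],
       [  0.        ,   0.        ,   1.        ]]), 'dist_coeffs': array([-0.01962553,  0.        ,  0.        ,  0.        ,  0.        ]), 'extrinsics': array([[ 2.12853739e-02,  9.87541389e-01, -1.55913241e-01,
         3.98997889e+02],
       [-9.99612841e-01,  2.38166915e-02,  1.43851513e-02,
         2.29804773e+01],
       [ 1.79192698e-02,  1.55546685e-01,  9.87666001e-01,
         1.50742730e+03],
       [ 0.00000000e+00,  0.00000000e+00,  0.00000000e+00,
         1.00000000e+00]])}
```

View pics/side0.png

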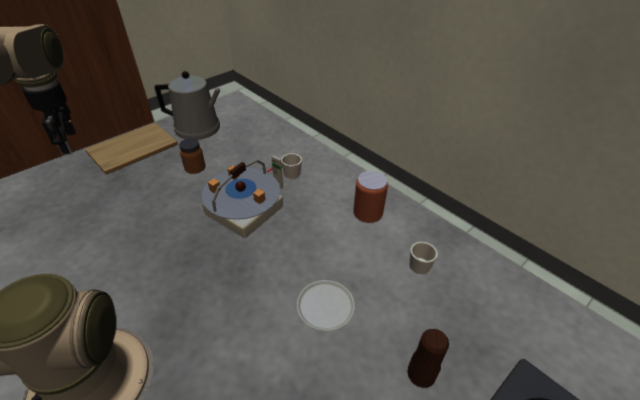

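View pics/top0.png

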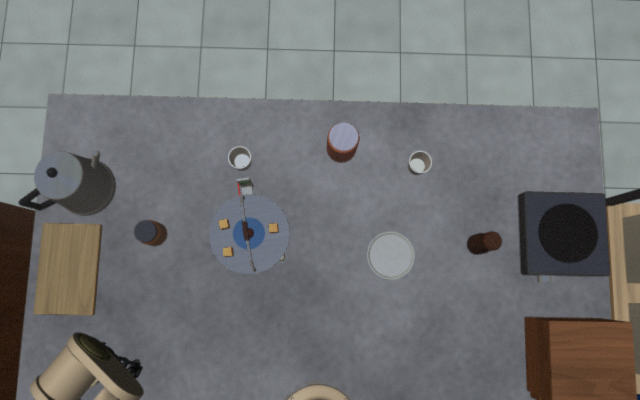

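```bash
cat > h.py <<'E'
import numpy as np, cv2
from rig import ctrl, viewer
def cal(n):
    c=viewer.calibration(n); return c["mtx"],c["dist_coeffs"],c["extrinsics"]
def ray(n,uv):
    K,d,E=cal(n); p=cv2.undistortPoints(np.array([[uv]],float),K,d)[0,0]
    return E[:3,3], E[:3,:3]@np.array([p[0],-p[1],-1.])
def onz(n,uv,z):
    o,v=ray(n,uv); return o+v*(z-o[2])/v[2]
def tri(a,b):
    (o,v),(q,w)=ray("side",a),ray("top",b); v/=np.linalg.norm(v);w/=np.linalg.norm(w)
    s=np.linalg.lstsq(np.c_[v,-w],q-o,rcond=None)[0]; p,r=o+v*s[0],q+w*s[1]
    return (p+r)/2,np.linalg.norm(p-r)
def proj(n,P):
    K,d,E=cal(n); c=(np.atleast_2d(P)-E[:3,3])@E[:3,:3]; c=c*[1,-1,-1]
    return cv2.projectPoints(c.reshape(-1,1,3),np.zeros(3),np.zeros(3),K,d)[0][:,0]
def blobs(im,lo,hi,amin=8):
    h=cv2.cvtColor(im,cv2.COLOR_RGB2HSV); m=cv2.inRange(h,np.array(lo),np.array(hi))
    n,_,s,c=cv2.connectedComponentsWithStats(m); return [(c[i].round(1),s[i].tolist()) for i in range(1,n) if s[i,4]>=amin]
def crop(im,box,k,f):
    x0,y0,x1,y1=box; cv2.imwrite(f,cv2.resize(im[y0:y1,x0:x1,::-1],None,fx=k,fy=k,interpolation=cv2.INTER_CUBIC))
E
python3 - <<'E'
from h import *
s=cv2.imread("pics/side0.png")[:,:,::-1];t=cv2.imread("pics/top0.png")[:,:,::-1]
crop(s,(190,140,310,240),6,"pics/s0c.png");crop(t,(195,165,305,285),5,"pics/t0c.png")
for n,im in(("s",s),("t",t)):
    print(n,"org",[b for b in blobs(im,(8,120,120),(22,255,255))]);print(n,"blue",blobs(im,(100,130,50),(125,255,255)))
    print(n,"red",blobs(im,(0,170,120),(6,255,255),3),"green",blobs(im,(40,60,40),(85,255,255),3))
E
```

```text
s org [(array([231. , 167.4]), [228, 166, 7, 4, 15]), (array([213. , 181.5]), [208, 179, 11, 6, 40]), (array([258.4, 192.1]), [254, 189, 10, 7, 42])]
s blue [(array([240.4, 189. ]), [226, 180, 30, 18, 332])]
s red [] green [(array([276.4, 165.7]), [272, 163, 10, 6, 27])]
t org [(array([335., 149.]), [331, 146, 9, 6, 9]), (array([223.8, 223.9]), [220, 220, 8, 9, 50]), (array([273.4, 227.6]), [269, 224, 9, 8, 57]), (array([227.7, 251.9]), [224, 248, 8, 8, 51]), (array([629. , 344.5]), [626, 344, 7, 3, 13])]
t blue [(array([255.6, 232.1]), [247, 219, 17, 29, 274]), (array([239. , 235.1]), [234, 221, 12, 27, 171]), (array([638.5, 397. ]), [638, 395, 2, 5, 10])]
t red [] green [(array([245.2, 181.7]), [241, 181, 10, 3, 12])]
```

View pics/s0c.png

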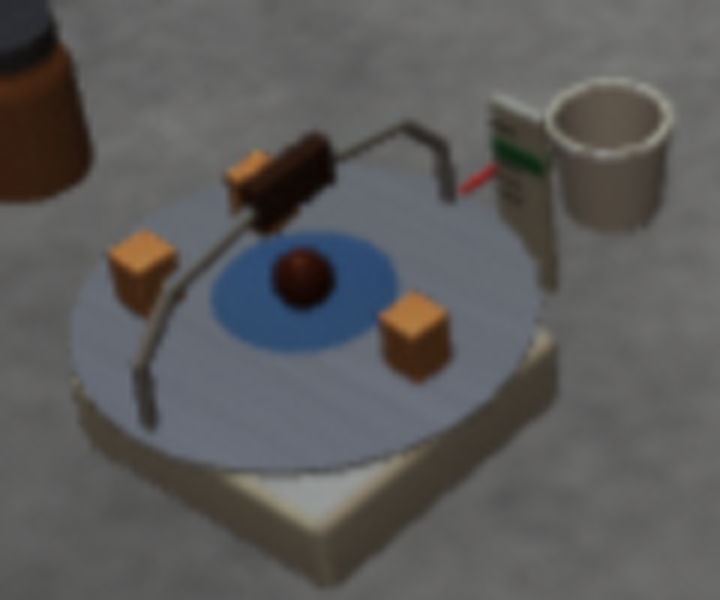

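View pics/t0c.png

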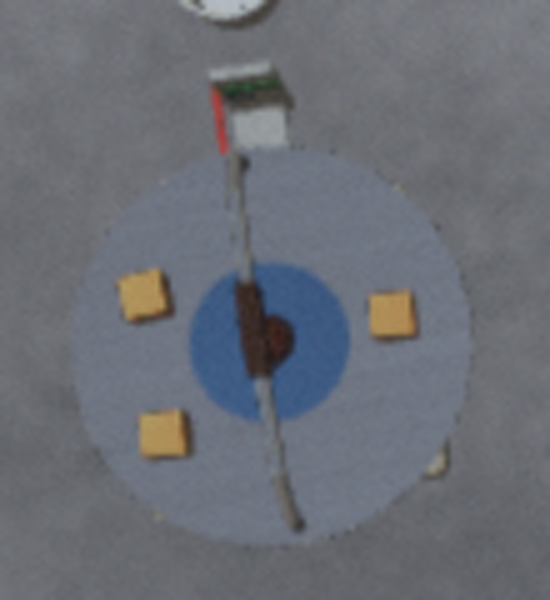

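Run:
```python
from h import *
s=cv2.imread("pics/side0.png")[:,:,::-1];t=cv2.imread("pics/top0.png")[:,:,::-1]
def dish(im):
    h=cv2.cvtColor(im,cv2.COLOR_RGB2HSV); m=cv2.inRange(h,np.array((100,120,50)),np.array((125,255,255)))
    m[:, 400:]=0
    pts=cv2.findNonZero(m); hull=cv2.convexHull(pts); return cv2.fitEllipse(hull)
a,b=dish(s),dish(t); print(a,b); P,e=tri(a[0],b[0]); print("dish",P.round(1),e.round(1))
for k,sp,tp in(("s1",(213,181),(227.7,251.9)),("s3",(190+413/6,140+314/6),(273.4,227.6))):
    # side top face centre
    sp={"s1":(190+143/6,140+250/6),"s3":(190+413/6,140+314/6)}[k]
    print(k,[x.round(1) for x in tri(sp,tp)])
for z in(75,80,85,90):
    c=onz("top",b[0],z+11)
    S=[onz("top",p,z+36) for p in((227.7,251.9),(223.8,223.9),(273.4,227.6))]
    f=[onz("top",p,z+4) for p in((195+237/5,165+160/5),(195+297/5,165+525/5))]
    print(z,c.round(1),[(q-c)[:2].round(1) for q in S],"feet mid",((f[0]+f[1])/2-c)[:2].round(1),"yaw",np.arctan2(*(f[0]-f[1])[[1,0]]),np.arctan2(*(S[1]-S[0])[[1,0]]), np.linalg.norm(f[0]-f[1]))
# saucer
g=cv2.cvtColor(t,cv2.COLOR_RGB2GRAY)
crop(t,(350,215,430,295),7,"pics/t0s.png")
print(onz("top",(391,256),12))
```

```text
((240.3112030029297, 188.13662719726562), (18.699739456176758, 29.84307289123535), 81.95606231689453) ((248.44607543945312, 232.86073303222656), (30.10724449157715, 30.8045711517334), 66.12407684326172)
dish [526.5 205.2  89. ] 1.6
s1 [array([473. , 255.4, 111.4]), np.float64(1.4)]
s3 [array([541.1, 134.9, 110.5]), np.float64(0.1)]
75 [527.4 205.2  86. ] [array([-55.1,  50.5]), array([20.6, 64.9]), array([ 13.7, -70.4])] feet mid [-0.1  1.2] yaw 0.2050291113897829 0.18736995459839131 206.88052244984067
80 [527.  204.6  91. ] [array([-54.9,  50.3]), array([20.5, 64.6]), array([ 13.6, -70.2])] feet mid [-0.1  1.2] yaw 0.20502911138978286 0.1873699545983914 206.156367559944
85 [526.5 203.9  96. ] [array([-54.7,  50.1]), array([20.5, 64.4]), array([ 13.6, -70. ])] feet mid [-0.1  1.2] yaw 0.20502911138978305 0.18736995459839076 205.43221267004742
90 [526.1 203.3 101. ] [array([-54.5,  49.9]), array([20.4, 64.2]), array([ 13.5, -69.7])] feet mid [-0.1  1.2] yaw 0.20502911138978308 0.18736995459839095 204.70805778015082
[ 476.26094796 -201.30550075   12.        ]
```

View pics/t0s.png

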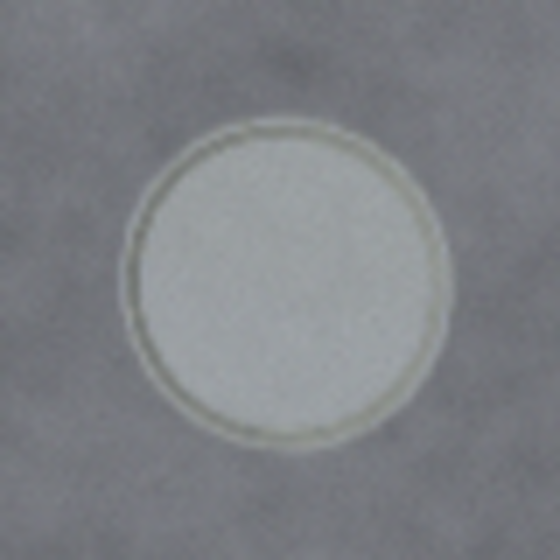

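drive_tool(
  rows=[
    [[0.4,-0.43,0,0,0,-0.08],[0.81,-0.86,0,0,0,-0.163],[0.81,-0.86,0,0,0,-0.163]],
  ],
  fingers=0.3,
  force=30,
)

```text
time_s: 0.48
eef_pos: [299.9, 390.1, 404.0]
ee_rot: [-0.0, 0.337, 0.941, -0.001]
force: [0.6, 0.2, 0.2]
grip_width: 0.652
```

drive_tool(
  rows=[
    [[0.4,-0.43,0,0,0,-0.08],[0.81,-0.86,0,0,0,-0.163],[0.81,-0.86,0,0,0,-0.163]],
  ],
)

```text
time_s: 0.85
eef_pos: [382.5, 302.5, 403.6]
ee_rot: [-0.0, 0.457, 0.89, -0.001]
force: [-0.6, 0.6, -0.5]
grip_width: 0.65
```

drive_tool(
  rows=[
    [[0.4,-0.43,0,0,0,-0.08],[0.81,-0.86,0,0,0,-0.163],[0.81,-0.86,0,0,0,-0.163]],
  ],
)

```text
time_s: 1.23
eef_pos: [464.8, 215.5, 403.1]
ee_rot: [-0.001, 0.567, 0.823, -0.001]
force: [-0.8, -0.2, -0.8]
grip_width: 0.647
```

drive_tool(
  rows=[
    [[0.4,-0.43,0,0,0,-0.08],[0.76,-0.81,0,0,0,-0.155],[0.76,-0.81,-0.3,0,0,-0.155],[0.76,-0.81,-0.7,0,0,-0.155],[0.76,-0.81,-0.9,0,0,-0.155],[0.76,-0.81,-0.9,0,0,-0.155],[0.76,-0.81,-0.9,0,0,-0.155]],
  ],
)

```text
time_s: 2.1
eef_pos: [540.7, 135.6, 314.2]
ee_rot: [-0.0, 0.663, 0.749, -0.001]
force: [0.1, -0.7, -0.5]
grip_width: 0.653
```

Run:
```python
from h import *
s=viewer.capture("side");t=viewer.capture("top")
crop(s,(170,100,330,240),5,"pics/s1.png");crop(t,(195,165,305,285),5,"pics/t1.png")
x=ctrl.sense(); print(x["eef_pos"],x["joints"],x["force"])
```

```text
[540.81538959 135.05785355 314.2767701 ] [ 3.45800091e-02  4.67443485e-01  1.52117651e+00 -2.74562658e-04
  1.15405853e+00 -8.68626664e-02] [-0.52246986 -0.9070432  -0.44067945]
```

View pics/s1.png

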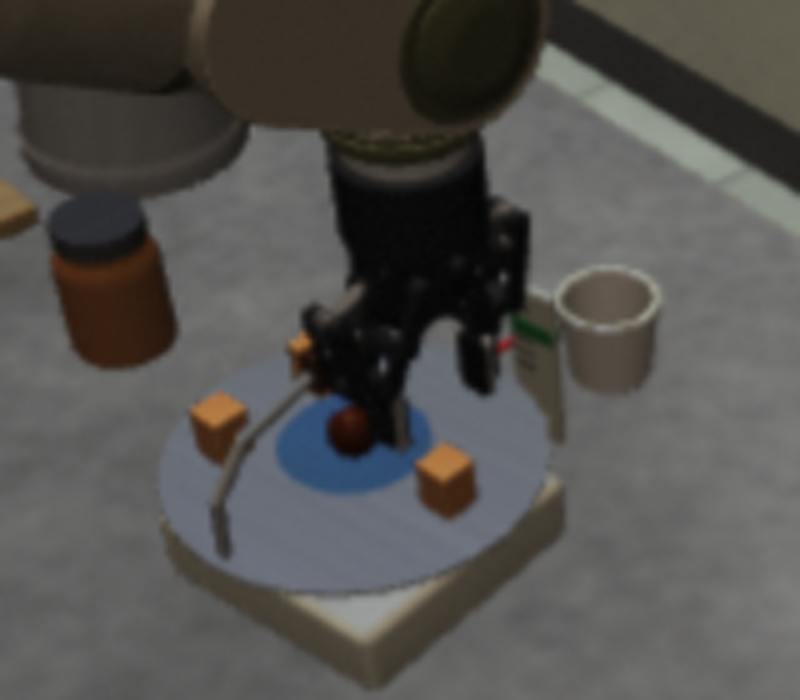

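Run:
```python
from h import *
print(onz("side",(170+438/5,100+415/5),147), proj("side",[[541,135,147],[541,135,111]]), (proj("side",[[541,135,147],[541,135,111]])-[170,100])*5)
```

```text
[538.93925472 132.25230122 147.        ] [[257.60671751 182.17793945]
 [258.77672436 192.19704227]] [[438.03358754 410.88969723]
 [443.88362179 460.98521135]]
```

drive_tool(
  rows=[
    [[0,0,-0.3,0,0,0],[0,0,-0.5,0,0,0],[0,0,-0.57,0,0,0],[0,0,-0.57,0,0,0]],
  ],
)

```text
time_s: 2.7
eef_pos: [541.0, 135.2, 257.8]
ee_rot: [-0.0, 0.663, 0.749, -0.0]
force: [-0.1, 0.1, 0.6]
grip_width: 0.648
```

drive_tool(
  rows=[
    [[0,0,0,0,0,0],[0,0,0,0,0,0],[0,0,0,0,0,0],[0,0,0,0,0,0],[0,0,0,0,0,0],[0,0,0,0,0,0]],
  ],
  fingers=-1,
  force=25,
)

```text
time_s: 3.45
eef_pos: [541.0, 135.2, 257.8]
ee_rot: [-0.0, 0.663, 0.749, -0.0]
force: [1.1, 0.6, 0.4]
grip_width: 0.273
```

drive_tool(
  rows=[
    [[0,0,0.1,0,0,0],[0,0,0.35,0,0,0],[0,0,0.7,0,0,0],[0,0,1,0,0,0],[0,0,1,0,0,0]],
  ],
)

```text
time_s: 4.08
eef_pos: [541.1, 135.2, 360.5]
ee_rot: [0.002, 0.663, 0.749, 0.001]
force: [0.4, 0.5, -0.2]
grip_width: 0.275
```

Run:
```python
from h import *
s=viewer.capture("side")
crop(s,(170,60,330,240),4,"pics/s2.png")
x=ctrl.sense(); print(x["time_s"],x["eef_pos"],x["grip_width"],x["force"])
```

```text
4.125 [540.86504139 135.14598985 358.67234095] 0.2763720115895602 [-0.63172141 -0.34169692  0.09373508]
```

View pics/s2.png

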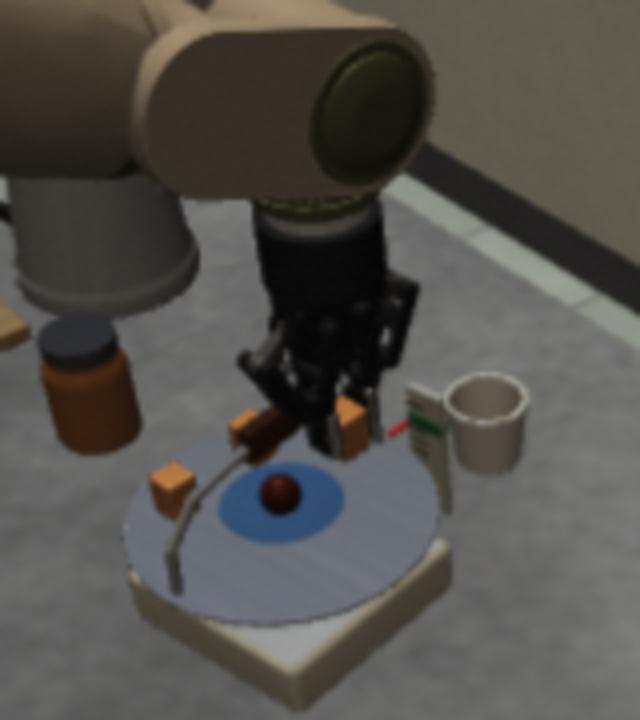

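drive_tool(
  rows=[
    [[-0.05,-0.25,0,0,0,0],[-0.1,-0.6,0,0,0,0],[-0.16,-0.9,0,0,0,0]],
  ],
)

```text
time_s: 4.5
eef_pos: [524.5, 44.2, 357.5]
ee_rot: [-0.0, 0.663, 0.749, -0.0]
force: [0.1, -0.4, -0.2]
grip_width: 0.274
```

drive_tool(
  rows=[
    [[-0.08,-0.45,0,0,0,0],[-0.16,-0.9,0,0,0,0]],
  ],
)

```text
time_s: 4.75
eef_pos: [507.9, -47.1, 356.4]
ee_rot: [-0.001, 0.663, 0.749, -0.001]
force: [1.0, -1.1, 0.2]
grip_width: 0.273
```

drive_tool(
  rows=[
    [[-0.08,-0.45,-0.3,0,0,0],[-0.16,-0.9,-0.7,0,0,0]],
  ],
)

```text
time_s: 5.0
eef_pos: [491.2, -138.4, 285.2]
ee_rot: [-0.001, 0.663, 0.749, -0.001]
force: [0.3, 0.2, 0.0]
grip_width: 0.276
```

drive_tool(
  rows=[
    [[-0.08,-0.45,0,0,0,0],[-0.16,-0.8,0,0,0,0],[-0.16,-0.8,0,0,0,0]],
  ],
)

```text
time_s: 5.38
eef_pos: [474.5, -220.1, 284.1]
ee_rot: [-0.002, 0.664, 0.748, -0.001]
force: [0.3, 1.6, -0.6]
grip_width: 0.276
```

Now lower to about 187.

drive_tool(
  rows=[
    [[0.02,-0.03,-0.3,0,0,0],[0.02,-0.03,-0.6,0,0,0],[0.02,-0.03,-0.85,0,0,0],[0.02,-0.03,-0.93,0,0,0],[0.02,-0.03,-0.97,0,0,0],[0.02,-0.03,-0.97,0,0,0]],
  ],
)

```text
time_s: 6.12
eef_pos: [476.7, -222.9, 187.6]
ee_rot: [-0.002, 0.664, 0.748, -0.001]
force: [-1.2, 0.1, -1.0]
grip_width: 0.275
```

Run:
```python
from h import *
s=viewer.capture("side");t=viewer.capture("top")
crop(s,(250,200,400,350),5,"pics/s3.png")
crop(t,(195,165,305,285),5,"pics/t3.png")
crop(s,(190,140,310,240),6,"pics/s3t.png")
x=ctrl.sense(); print(x["time_s"],x["eef_pos"],x["grip_width"],x["force"])
```

```text
6.225 [ 476.66218708 -223.11144208  187.81914942] 0.27750952774283877 [-0.47118458 -0.3926769   0.47977855]
```

View pics/s3.png

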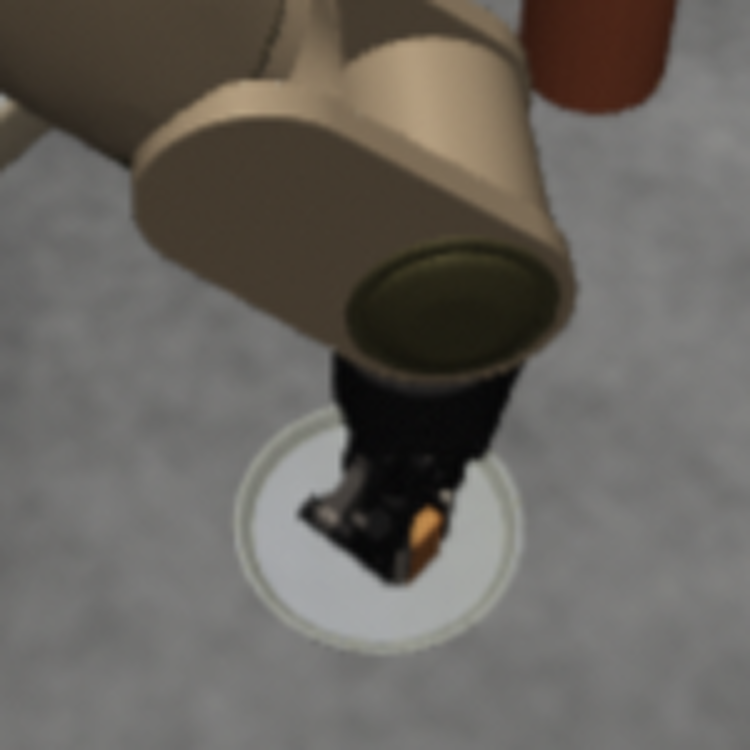

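View pics/s3t.png

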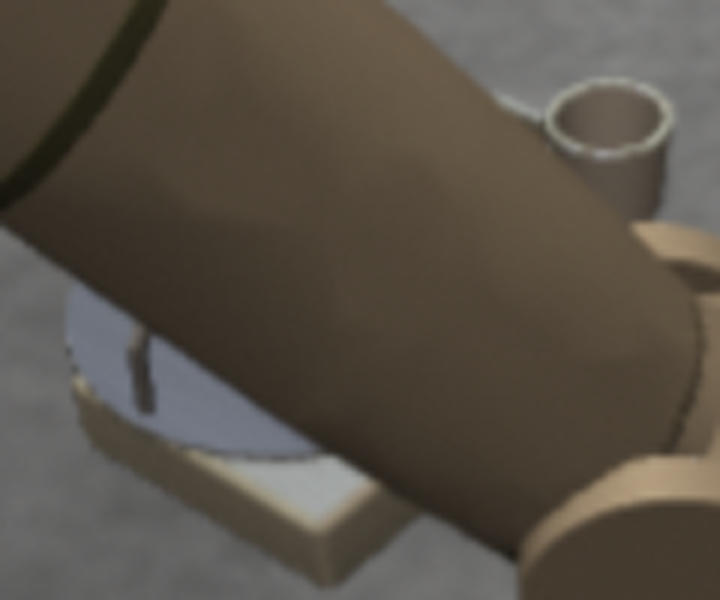

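drive_tool(
  rows=[
    [[0,0,-0.02,0,0,0],[0,0,-0.02,0,0,0]],
  ],
)

```text
time_s: 6.48
eef_pos: [476.7, -223.1, 185.9]
ee_rot: [-0.001, 0.664, 0.748, -0.001]
force: [-0.3, -0.4, -0.5]
grip_width: 0.274
```

drive_tool(
  rows=[
    [[0,0,-0.02,0,0,0],[0,0,-0.02,0,0,0]],
  ],
)

```text
time_s: 6.72
eef_pos: [476.6, -223.1, 183.8]
ee_rot: [-0.002, 0.664, 0.748, -0.001]
force: [-0.0, -0.3, -0.6]
grip_width: 0.274
```

drive_tool(
  rows=[
    [[0,0,-0.015,0,0,0],[0,0,-0.015,0,0,0]],
  ],
)

```text
time_s: 6.98
eef_pos: [476.7, -223.2, 183.6]
ee_rot: [-0.001, 0.664, 0.748, -0.001]
force: [-5.4, 3.9, 16.3]
grip_width: 0.278
```

drive_tool(
  rows=[
    [[0,0,-0.015,0,0,0],[0,0,-0.015,0,0,0]],
  ],
)

```text
time_s: 7.22
eef_pos: [476.7, -223.1, 183.6]
ee_rot: [-0.001, 0.664, 0.748, -0.001]
force: [-6.8, 4.1, 19.1]
grip_width: 0.271
```

drive_tool(
  rows=[
    [[0,0,0.01,0,0,0],[0,0,0.01,0,0,0],[0,0,0.01,0,0,0],[0,0,0.01,0,0,0]],
  ],
  fingers=0.3,
)

```text
time_s: 7.72
eef_pos: [476.7, -223.1, 184.4]
ee_rot: [-0.001, 0.664, 0.748, -0.001]
force: [-0.7, 0.9, -0.2]
grip_width: 0.644
```

drive_tool(
  rows=[
    [[0,0,0.2,0,0,0],[0,0,0.6,0,0,0],[0,0.2,1,0,0,0],[0,0.6,1,0,0,0],[0,0.9,1,0,0,0]],
  ],
)

```text
time_s: 8.35
eef_pos: [476.5, -131.9, 284.7]
ee_rot: [-0.001, 0.664, 0.748, -0.001]
force: [0.1, 0.1, -1.2]
grip_width: 0.65
```

drive_tool(
  rows=[
    [[0,0.45,0.3,0,0,0],[0,0.9,0.8,0,0,0],[-0.6,0.95,0.8,0,0,0],[-0.6,0.95,0.8,0,0,0]],
  ],
)

```text
time_s: 8.85
eef_pos: [413.9, -35.5, 364.7]
ee_rot: [-0.002, 0.663, 0.748, -0.001]
force: [-0.1, -0.1, 0.3]
grip_width: 0.646
```

Run:
```python
from h import *
s=viewer.capture("side");t=viewer.capture("top")
cv2.imwrite("pics/s4.png",s[:,:,::-1]);cv2.imwrite("pics/t4.png",t[:,:,::-1])
x=ctrl.sense(); print(x["time_s"],x["eef_pos"],x["grip_width"],x["force"])
```

```text
8.95 [416.55638532 -36.91308419 365.06726041] 0.6468170742365911 [ 0.58627046 -0.0893689  -0.03336898]
```

View pics/s4.png

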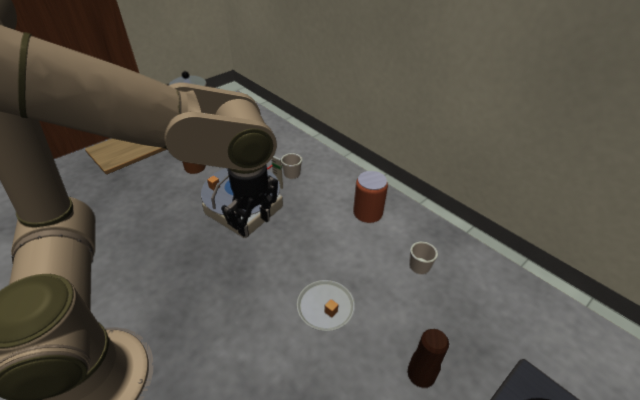

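View pics/t4.png

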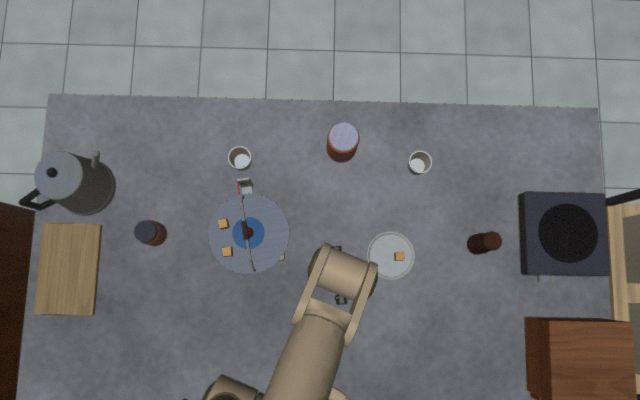

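Run:
```python
from h import *
s=cv2.imread("pics/s4.png")[:,:,::-1]; t=cv2.imread("pics/t4.png")[:,:,::-1]
crop(s,(255,145,300,190),12,"pics/s4g.png")
print(blobs(t[:300,:300],(8,120,120),(22,255,255)))
for p in [b[0] for b in blobs(t[:300,:300],(8,120,120),(22,255,255))]: print(onz("top",p,85+36))
h=cv2.convexHull(cv2.findNonZero(cv2.inRange(cv2.cvtColor(t[:300,:300].copy(),cv2.COLOR_RGB2HSV),np.array((100,120,50)),np.array((125,255,255)))))
print(cv2.fitEllipse(h))
```

```text
[(array([223.4, 223.2]), [220, 219, 8, 9, 46]), (array([227.3, 251.4]), [224, 247, 7, 9, 51])]
[548.87399725 269.51151157 121.        ]
[473.11945507 255.21629675 121.        ]
((248.041015625, 232.6694793701172), (30.223899841308594, 31.232593536376953), 67.86473083496094)
```

View pics/s4g.png

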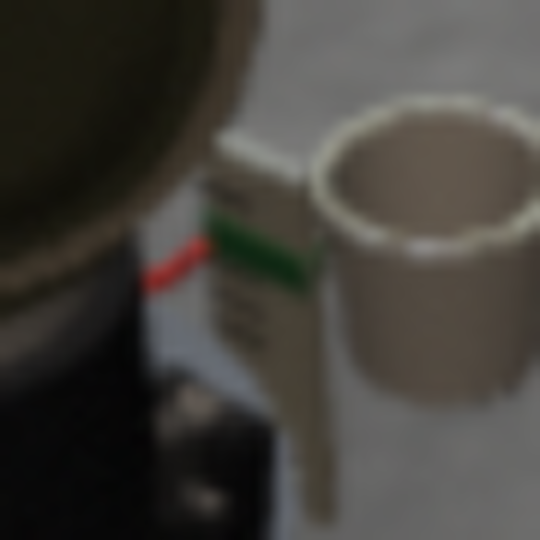

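Run:
```python
from h import *
S=[cv2.imread(f"pics/s{i}.png")[:,:,::-1] for i in("ide0","4")]; T=[cv2.imread(f"pics/t{i}.png")[:,:,::-1] for i in("op0","4")]
for s,t in zip(S,T):
    a=[b for b in blobs(s[:230,:300],(8,120,110),(22,255,255),6)]; g=blobs(s[:230,:300],(40,60,30),(85,255,255),3)
    gt=blobs(t[:230,:300],(40,60,30),(85,255,255),3); at=blobs(t[:300,:300],(8,120,120),(22,255,255))
    print(a,"\n",g,gt)
    if g and gt: print("band",tri(g[0][0],gt[0][0]))
    p=[b for b in a if abs(b[0][0]-213)<3][0][0]; q=[b for b in at if abs(b[0][0]-227.5)<2][0][0]; print("s1top",tri(p,q))
    r=(s[...,0].astype(int)-np.maximum(s[...,1],s[...,2]))>70; ys,xs=np.nonzero(r[150:200,255:300]); print("red side",list(zip(xs+255,ys+150)))
    r=(t[...,0].astype(int)-np.maximum(t[...,1],t[...,2]))>60; ys,xs=np.nonzero(r[170:205,230:260]); print("red top",list(zip(xs+230,ys+170)))
```

```text
[(array([ 96.5, 161.5]), [94, 159, 6, 6, 6]), (array([231. , 167.4]), [228, 166, 7, 4, 15]), (array([213. , 181.6]), [208, 179, 11, 6, 42]), (array([258.3, 192.2]), [254, 189, 10, 7, 44])] 
 [(array([276.3, 165.8]), [272, 163, 10, 6, 32])] [(array([245.2, 181.7]), [241, 181, 10, 3, 12])]
band (array([670.31758958, 221.10388478,  86.23074145]), np.float64(2.038969723972147))
s1top (array([471.91825504, 255.70505569, 112.26630718]), np.float64(0.7745306482447267))
red side [(np.int64(269), np.int64(169)), (np.int64(270), np.int64(169)), (np.int64(268), np.int64(170)), (np.int64(269), np.int64(170))]
red top [(np.int64(238), np.int64(184)), (np.int64(238), np.int64(185)), (np.int64(238), np.int64(186)), (np.int64(238), np.int64(187)), (np.int64(238), np.int64(188)), (np.int64(238), np.int64(189)), (np.int64(239), np.int64(189)), (np.int64(239), np.int64(190)), (np.int64(239), np.int64(191)), (np.int64(239), np.int64(192)), (np.int64(239), np.int64(193)), (np.int64(239), np.int64(194)), (np.int64(239), np.int64(195))]
[(array([212.4, 178.9]), [208, 176, 10, 7, 44])] 
 [(array([276.3, 165
[... 291 characters left out ...]
1723492))
red side [(np.int64(271), np.int64(165)), (np.int64(270), np.int64(166)), (np.int64(268), np.int64(167)), (np.int64(269), np.int64(167)), (np.int64(267), np.int64(168)), (np.int64(268), np.int64(168))]
red top [(np.int64(237), np.int64(183)), (np.int64(237), np.int64(184)), (np.int64(238), np.int64(184)), (np.int64(237), np.int64(185)), (np.int64(238), np.int64(185)), (np.int64(238), np.int64(186)), (np.int64(238), np.int64(187)), (np.int64(238), np.int64(188)), (np.int64(238), np.int64(189)), (np.int64(238), np.int64(190)), (np.int64(238), np.int64(191)), (np.int64(238), np.int64(192)), (np.int64(239), np.int64(192)), (np.int64(239), np.int64(193)), (np.int64(239), np.int64(194))]
```

Run:
```python
from h import *
def go(sp,tp):
    (o1,v1),(o2,v2)=[ray("top",p) for p in tp]; n=np.cross(v1,v2)
    for p in sp:
        o,v=ray("side",p); k=n@(o1-o)/(n@v); print((o+k*v).round(1))
go([(269.5,169),(268.5,170)],[(238,184.5),(239.2,195)]);print()
go([(271,165),(270,166),(268.5,167),(267.5,168)],[(237.6,184),(238.6,194)])
```

```text
[657.2 241.7  68.3]
[652.7 241.2  67. ]

[664.6 242.5  79.7]
[660.2 242.   78.3]
[653.7 241.   78.4]
[649.3 240.6  77. ]
```

drive_tool(
  rows=[
    [[0.05,0.45,0,0,0,0],[0.1,0.97,0,0,0,0]],
  ],
)

```text
time_s: 9.2
eef_pos: [427.8, 60.5, 365.0]
ee_rot: [-0.0, 0.665, 0.747, -0.0]
force: [1.3, -0.3, 0.3]
grip_width: 0.651
```

drive_tool(
  rows=[
    [[0.1,0.45,0,0,0,0],[0.2,0.97,0,0,0,0]],
  ],
)

```text
time_s: 9.45
eef_pos: [449.1, 159.0, 364.8]
ee_rot: [-0.0, 0.665, 0.747, -0.0]
force: [1.6, -0.7, -0.1]
grip_width: 0.65
```

drive_tool(
  rows=[
    [[0.1,0.45,0,0,0,0],[0.26,0.97,0,0,0,0],[0.26,0.97,0,0,0,0],[0.26,0.97,-0.2,0,0,0],[0.26,0.97,-0.4,0,0,0],[0.26,0.97,-0.4,0,0,0]],
  ],
)

```text
time_s: 10.2
eef_pos: [475.6, 255.3, 323.4]
ee_rot: [-0.001, 0.665, 0.746, -0.002]
force: [0.2, 0.4, 0.5]
grip_width: 0.65
```

Run:
```python
from h import *
s=viewer.capture("side")
crop(s,(170,100,330,240),5,"pics/s5.png")
x=ctrl.sense(); print(x["time_s"],x["eef_pos"],x["ee_rot"])
P=x["eef_pos"]; print((proj("side",[[473,255.3,122],[P[0],P[1],P[2]-166]])-[170,100])*5)
```

```text
10.25 [475.7525059  255.46569234 324.56872848] [-3.89422329e-04  6.65434105e-01  7.46456207e-01 -6.56662950e-04]
[[214.88622715 394.09367155]
 [207.98754416 340.39439651]]
```

View pics/s5.png

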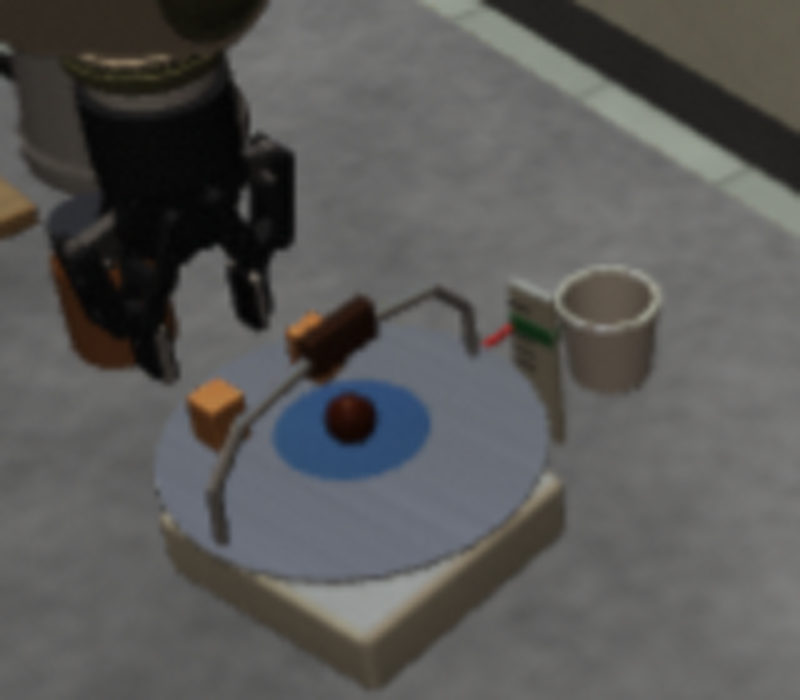

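drive_tool(
  rows=[
    [[-0.03,0,-0.25,0,0,0],[-0.03,0,-0.45,0,0,0],[-0.03,0,-0.56,0,0,0],[-0.03,0,-0.56,0,0,0]],
  ],
)

```text
time_s: 10.75
eef_pos: [473.0, 255.4, 268.7]
ee_rot: [-0.0, 0.666, 0.746, -0.001]
force: [-0.2, -0.1, 0.6]
grip_width: 0.647
```

drive_tool(
  rows=[
    [[0,0,0,0,0,0],[0,0,0,0,0,0],[0,0,0,0,0,0],[0,0,0,0,0,0],[0,0,0,0,0,0],[0,0,0,0,0,0]],
  ],
  fingers=-1,
  force=25,
)

```text
time_s: 11.5
eef_pos: [473.0, 255.4, 268.7]
ee_rot: [-0.0, 0.666, 0.746, -0.001]
force: [-0.3, 0.8, 0.6]
grip_width: 0.275
```

drive_tool(
  rows=[
    [[0,0,0.1,0,0,0],[0,0,0.35,0,0,0],[0,0,0.7,0,0,0],[0,0,1,0,0,0],[0,0,1,0,0,0]],
  ],
)

```text
time_s: 12.12
eef_pos: [473.1, 255.4, 371.4]
ee_rot: [0.001, 0.665, 0.746, 0.001]
force: [0.5, -1.1, -0.5]
grip_width: 0.277
```

Run:
```python
from h import *
s=viewer.capture("side")
crop(s,(170,60,330,240),4,"pics/s6.png")
x=ctrl.sense(); print(x["time_s"],x["eef_pos"],x["ee_rot"])
```

```text
12.175 [472.89528124 255.3439266  369.56007928] [1.09268317e-04 6.65490761e-01 7.46406077e-01 5.62777411e-05]
```

View pics/s6.png

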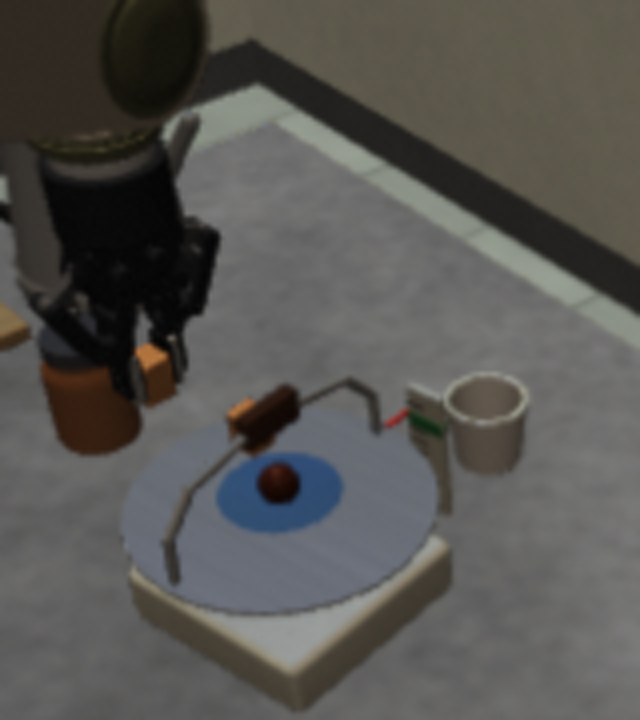

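drive_tool(
  rows=[
    [[0,-0.05,0.3,0,0,0],[0,-0.45,0.5,0,0,0],[0,-0.9,0.5,0,0,0]],
  ],
)

```text
time_s: 12.55
eef_pos: [472.7, 164.6, 419.9]
ee_rot: [0.0, 0.665, 0.747, 0.0]
force: [0.5, -0.2, -0.8]
grip_width: 0.276
```

drive_tool(
  rows=[
    [[0,-0.45,0,0,0,0],[0,-0.9,0,0,0,0]],
  ],
)

```text
time_s: 12.8
eef_pos: [472.5, 73.2, 418.9]
ee_rot: [-0.0, 0.665, 0.747, -0.0]
force: [0.8, -0.3, 0.2]
grip_width: 0.276
```

drive_tool(
  rows=[
    [[0,-0.45,0,0,0,0],[0,-0.9,-0.2,0,0,0]],
  ],
)

```text
time_s: 13.05
eef_pos: [472.3, -18.3, 398.5]
ee_rot: [-0.0, 0.665, 0.747, -0.0]
force: [1.3, 0.2, -0.6]
grip_width: 0.277
```

drive_tool(
  rows=[
    [[0,-0.45,-0.3,0,0,0],[0,-0.9,-0.8,0,0,0]],
  ],
)

```text
time_s: 13.3
eef_pos: [471.9, -106.6, 321.0]
ee_rot: [0.001, 0.665, 0.747, 0.0]
force: [0.8, 0.0, 0.2]
grip_width: 0.276
```

drive_tool(
  rows=[
    [[0.02,-0.35,-0.1,0,0,0],[0.04,-0.67,-0.2,0,0,0],[0.04,-0.67,-0.3,0,0,0],[0.04,-0.67,-0.3,0,0,0]],
  ],
)

```text
time_s: 13.8
eef_pos: [475.6, -173.0, 289.8]
ee_rot: [-0.001, 0.665, 0.747, -0.0]
force: [0.5, 0.3, 0.3]
grip_width: 0.277
```

drive_tool(
  rows=[
    [[0.02,-0.05,-0.3,0,0,0],[0.02,-0.05,-0.6,0,0,0],[0.02,-0.05,-0.85,0,0,0],[0.02,-0.05,-0.98,0,0,0],[0.02,-0.05,-1,0,0,0],[0.02,-0.05,-1,0,0,0]],
  ],
)

```text
time_s: 14.55
eef_pos: [477.9, -177.9, 190.5]
ee_rot: [-0.0, 0.665, 0.747, 0.0]
force: [-0.2, 0.6, -0.2]
grip_width: 0.275
```

drive_tool(
  rows=[
    [[0,0,-0.02,0,0,0],[0,0,-0.04,0,0,0],[0,0,-0.04,0,0,0]],
  ],
)

```text
time_s: 14.92
eef_pos: [477.8, -177.9, 186.6]
ee_rot: [-0.0, 0.665, 0.747, 0.0]
force: [0.8, -0.7, -0.3]
grip_width: 0.276
```

drive_tool(
  rows=[
    [[0,0,-0.015,0,0,0],[0,0,-0.015,0,0,0]],
  ],
)

```text
time_s: 15.18
eef_pos: [477.8, -177.9, 184.9]
ee_rot: [-0.001, 0.665, 0.747, 0.0]
force: [0.1, 0.2, 0.6]
grip_width: 0.275
```

drive_tool(
  rows=[
    [[0,0,-0.015,0,0,0],[0,0,-0.015,0,0,0]],
  ],
)

```text
time_s: 15.42
eef_pos: [477.9, -178.0, 184.5]
ee_rot: [-0.0, 0.665, 0.747, -0.0]
force: [-4.2, 2.5, 13.1]
grip_width: 0.274
```

drive_tool(
  rows=[
    [[0,0,-0.01,0,0,0],[0,0,-0.01,0,0,0]],
  ],
)

```text
time_s: 15.68
eef_pos: [477.9, -177.9, 184.5]
ee_rot: [-0.0, 0.665, 0.747, -0.0]
force: [-5.2, 1.8, 13.8]
grip_width: 0.272
```

drive_tool(
  rows=[
    [[0,0,0.01,0,0,0],[0,0,0.01,0,0,0],[0,0,0.01,0,0,0],[0,0,0.01,0,0,0]],
  ],
  fingers=0.3,
)

```text
time_s: 16.18
eef_pos: [477.9, -177.9, 185.4]
ee_rot: [-0.0, 0.665, 0.747, -0.0]
force: [1.4, -0.7, -0.0]
grip_width: 0.649
```

drive_tool(
  rows=[
    [[0,0,0.2,0,0,0],[0,0,0.6,0,0,0],[-0.2,0.2,1,0,0,0],[-0.5,0.6,1,0,0,0],[-0.8,0.9,1,0,0,0]],
  ],
)

```text
time_s: 16.8
eef_pos: [396.8, -86.7, 285.6]
ee_rot: [-0.0, 0.665, 0.747, 0.0]
force: [0.1, -0.0, -0.2]
grip_width: 0.65
```

drive_tool(
  rows=[
    [[-0.3,0.45,0.3,0,0,0],[-0.3,0.9,0.8,0,0,0],[-0.3,0.95,0.8,0,0,0],[-0.3,0.95,0.8,0,0,0]],
  ],
)

```text
time_s: 17.3
eef_pos: [366.7, 8.4, 365.2]
ee_rot: [-0.0, 0.664, 0.747, -0.0]
force: [-0.7, -0.2, 0.6]
grip_width: 0.649
```

Run:
```python
from h import *
s=viewer.capture("side");t=viewer.capture("top")
cv2.imwrite("pics/s7.png",s[:,:,::-1]);cv2.imwrite("pics/t7.png",t[:,:,::-1])
crop(t,(195,165,305,285),5,"pics/t7c.png");crop(s,(190,140,310,240),6,"pics/s7c.png")
x=ctrl.sense(); print(x["time_s"],x["eef_pos"],x["grip_width"],x["force"])
```

```text
17.4 [366.86087003   7.6883836  364.50369742] 0.6474341417914007 [ 0.54583564  0.23060228 -0.49468111]
```

View pics/s7.png

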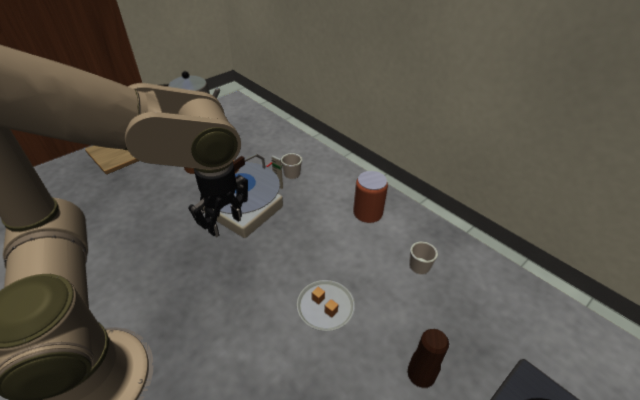

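View pics/s7c.png

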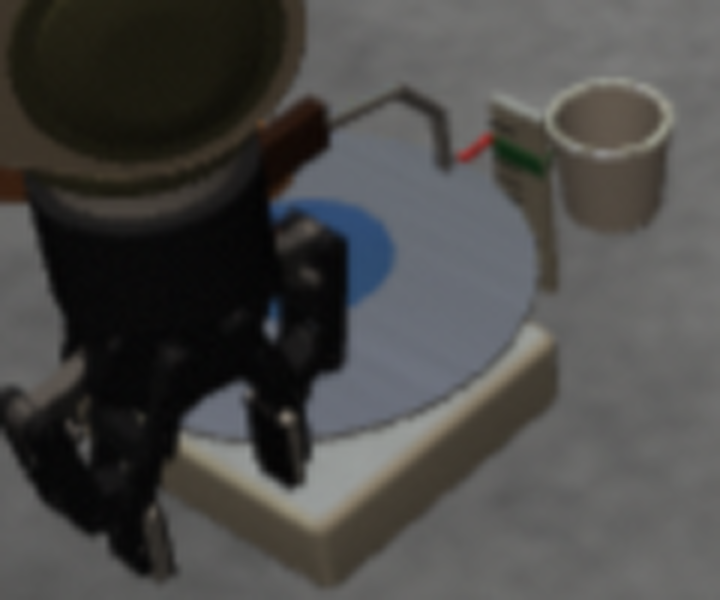

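View pics/t7c.png

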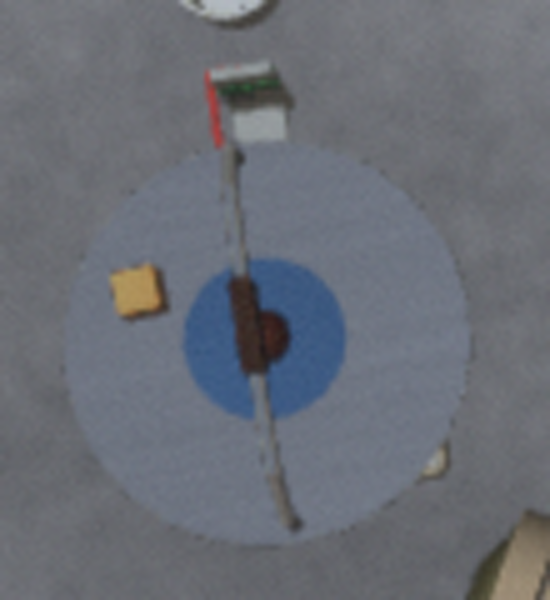

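Run:
```python
from h import *
s=cv2.imread("pics/s7.png")[:,:,::-1]; t=cv2.imread("pics/t7.png")[:,:,::-1]
def go(sp,tp):
    (o1,v1),(o2,v2)=[ray("top",p) for p in tp]; n=np.cross(v1,v2)
    for p in sp:
        o,v=ray("side",p); k=n@(o1-o)/(n@v); print((o+k*v).round(1))
r=(s[...,0].astype(int)-np.maximum(s[...,1],s[...,2]))>70; ys,xs=np.nonzero(r[150:200,255:300]); sp=list(zip(xs+255.,ys+150.))
r=(t[...,0].astype(int)-np.maximum(t[...,1],t[...,2]))>60; ys,xs=np.nonzero(r[170:205,230:245]); f=np.polyfit(ys+170,xs+230,1)
go(sp,[(np.polyval(f,184),184),(np.polyval(f,194),194)])
h=cv2.cvtColor(t,cv2.COLOR_RGB2HSV)
hull=cv2.convexHull(cv2.findNonZero(cv2.inRange(h[:300,:300],np.array((100,120,50)),np.array((125,255,255))))); e=cv2.fitEllipse(hull)
print("dish",e, onz("top",e[0],95.2+13))
# tray outline circle from crop readings
print("tray", onz("top",(195+268/5,165+343/5),99))
# grip
m=(t.max(2)<75)&(t[...,0]>t[...,2]+8); m[:215]=0;m[250:]=0;m[:,:236]=0;m[:,262:]=0
ys,xs=np.nonzero(m); print(len(xs),xs.mean(),ys.mean(),xs.min(),xs.max(),ys.min(),ys.max())
g=[onz("top",(195+x/5,165+y/5),95.2+93) for x,y in((243,280),(254,373))]; c=(g[0]+g[1])/2
print("grip",c,np.arctan2(*(g[0]-g[1])[[1,0]]),np.linalg.norm(g[0]-g[1]))
f=[onz("top",(195+x/5,165+y/5),z) for x,y,z in((237,158,99),(294,525,99))]; print("feet",(f[0]+f[1])/2,np.arctan2(*(f[0]-f[1])[[1,0]]))
pl=[onz("top",(195+x/5,165+y/5),115) for x,y in((207,74),(273,67))];print("plate",pl)
print("ball",onz("top",(195+272/5,165+335/5),95.2+22))
```

```text
[661.7 242.8  88.8]
[657.1 242.   87.7]
[648.  239.9  89.7]
[652.6 241.2  86.7]
dish ((247.46688842773438, 232.16915893554688), (30.489355087280273, 31.36463737487793), 56.27113723754883) [527.25672998 205.12121843 108.2       ]
tray [524.24237388 203.04709777  99.        ]
106 245.69811320754718 230.24528301886792 241 251 220 238
grip [524.63611194 202.02685798 188.2       ] 0.1612687069968569 48.417128618830574
feet [526.10897463 204.68716545  99.        ] 0.19635499685231778
plate [array([670.41517438, 241.00574221, 115.        ]), array([675.23628371, 204.89031678, 115.        ])]
ball [527.01252699 198.7463502  117.2       ]
```

```bash
python3 - <<'E'
from h import *
def rep(n,f):print(n,((f[0]+f[1])/2).round(1),np.arctan2(*(f[0]-f[1])[[1,0]]).round(3),np.linalg.norm(f[0]-f[1]).round(1))
rep("s5",[onz("side",(170+x/5,100+y/5),89.2) for x,y in((473,350),(222,540))])
rep("s6",[onz("side",(170+x/4,60+y/4),99.2) for x,y in((378,430),(175,580))])
rep("s0",[onz("side",(190+x/6,140+y/6),79.2) for x,y in((449,198),(150,427))])
# ends of grip in s5 (top edge mid), z=85.2+93 ; 
rep("grip s6",[onz("side",(170+x/4,60+y/4),95.2+80) for x,y in((287,404),(245,433))])
rep("grip s5",[onz("side",(170+x/5,100+y/5),85.2+80) for x,y in((363,318),(322,361))])
c=np.array([526,203.5,95.2])
for yaw in(.12,.16,.2):
    R=cv2.Rodrigues(np.array([0,0,yaw]))[0]
    P=np.array([[102,0,4],[-102,0,4],[25,0,93],[-25,0,93],[25,0,67],[-25,0,67]])@R.T+c
    print(yaw,((proj("top",P)-[195,165])*5).round(0).tolist(),((proj("side",P)-[170,60])*4).round(0).tolist())
E
python3 -c "
import cv2;t=cv2.imread('pics/t7.png');cv2.imwrite('pics/t7d.png',cv2.resize(t[180:280,225:270],None,fx=7,fy=6,interpolation=cv2.INTER_CUBIC))"
```

```text
s5 [527.3 204.9  89.2] 0.204 205.7
s6 [527.6 205.1  99.2] 0.195 204.8
s0 [526.1 203.3  79.2] 0.205 205.6
grip s6 [524.7 203.9 175.2] 0.196 40.2
grip s5 [527.  199.8 165.2] 0.409 41.7
0.12 [[253.0, 157.0], [282.0, 526.0], [242.0, 276.0], [249.0, 372.0], [249.0, 281.0], [256.0, 376.0]] [[385.0, 436.0], [167.0, 577.0], [294.0, 386.0], [237.0, 420.0], [298.0, 416.0], [242.0, 450.0]]
0.16 [[246.0, 158.0], [289.0, 526.0], [240.0, 276.0], [251.0, 372.0], [247.0, 282.0], [258.0, 376.0]] [[381.0, 434.0], [171.0, 580.0], [293.0, 385.0], [238.0, 420.0], [297.0, 416.0], [243.0, 451.0]]
0.2 [[239.0, 159.0], [297.0, 524.0], [238.0, 276.0], [253.0, 372.0], [245.0, 282.0], [260.0, 376.0]] [[377.0, 432.0], [175.0, 582.0], [292.0, 385.0], [239.0, 421.0], [296.0, 415.0], [244.0, 451.0]]
```

View pics/t7d.png

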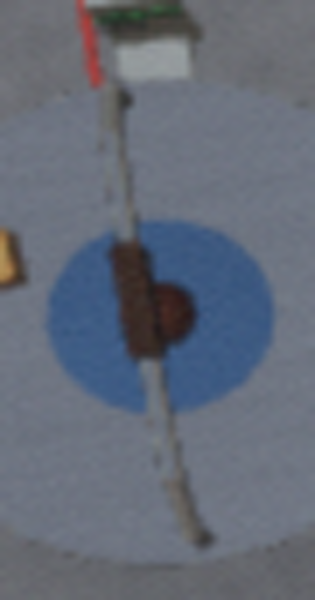

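drive_tool(
  rows=[
    [[0,0,0.4,0,0,0.1],[0.1,0.1,0.8,0,0,0.2],[0.3,0.4,0.8,0,0,0.31],[0.6,0.7,0.8,0,0,0.42],[0.8,0.98,0.8,0,0,0.525],[0.8,0.98,0.8,0,0,0.525]],
  ],
  fingers=0.3,
)

```text
time_s: 18.15
eef_pos: [448.1, 105.9, 442.7]
ee_rot: [-0.002, 0.309, 0.951, -0.001]
force: [-0.4, -0.7, 0.4]
grip_width: 0.652
```

drive_tool(
  rows=[
    [[0.2,0.2,0,0,0,0.1],[0.4,0.5,0,0,0,0.2],[0.6,0.8,0,0,0,0.31],[0.8,0.98,0,0,0,0.42],[0.8,0.98,0,0,0,0.525],[0.8,0.98,0,0,0,0.525],[0.8,0.98,0,0,0,0.525]],
  ],
)

```text
time_s: 19.02
eef_pos: [528.2, 202.9, 442.4]
ee_rot: [-0.002, -0.095, 0.995, -0.002]
force: [0.6, 1.1, 0.4]
grip_width: 0.652
```

Run:
```python
from h import *
s=viewer.capture("side")
crop(s,(170,60,330,240),4,"pics/s8.png")
x=ctrl.sense(); print(x["time_s"],x["eef_pos"],x["ee_rot"],x["joints"].round(2))
w,a,b,c=x["ee_rot"]; print(np.arctan2(2*b*b-1,2*a*b))
```

```text
19.075 [528.10005984 203.11123373 442.60596543] [-0.00176755 -0.09562869  0.99541297 -0.00224729] [ 0.16  0.38  1.3  -0.    1.46 -1.6 ]
1.7623487597406682
```

View pics/s8.png

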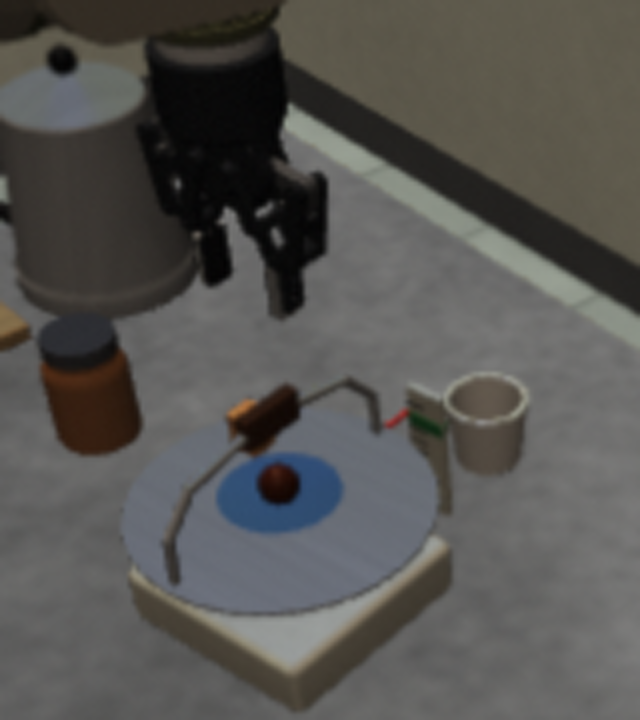

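drive_tool(
  rows=[
    [[0,0.005,-0.3,0,0,0.005],[-0.01,0.01,-0.6,0,0,0.005],[-0.01,0.01,-0.6,0,0,0.005],[-0.01,0.01,-0.6,0,0,0.005]],
  ],
)

```text
time_s: 19.58
eef_pos: [527.3, 204.0, 384.0]
ee_rot: [-0.001, -0.099, 0.995, -0.002]
force: [-0.6, 0.2, 0.9]
grip_width: 0.652
```

Run:
```python
from h import *
s=viewer.capture("side")
crop(s,(200,110,290,210),7,"pics/s9.png")
x=ctrl.sense(); print(x["time_s"],x["eef_pos"],x["ee_rot"])
```

```text
19.625 [527.28254508 204.01218945 384.16415722] [-5.40515282e-04 -9.91360464e-02  9.95071358e-01 -2.17808974e-03]
```

View pics/s9.png

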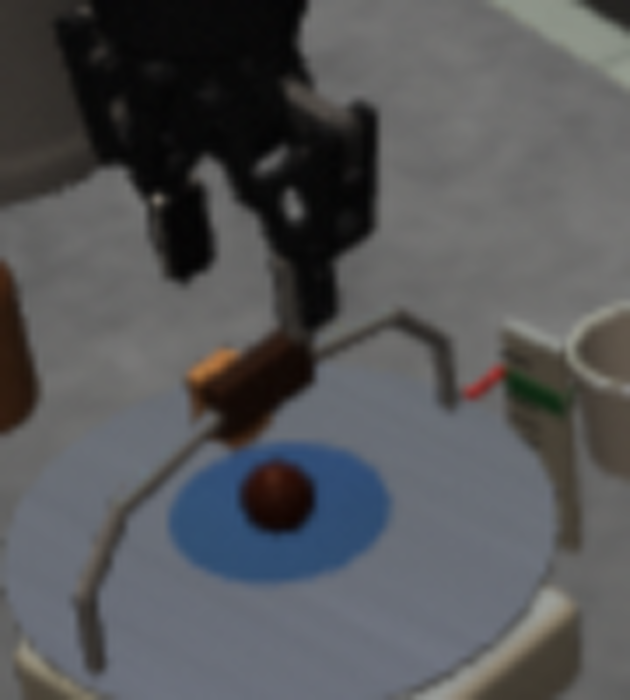

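drive_tool(
  rows=[
    [[0,0,-0.2,0,0,0],[0,0,-0.4,0,0,0],[0,0,-0.55,0,0,0],[0,0,-0.55,0,0,0]],
  ],
)

```text
time_s: 20.12
eef_pos: [527.3, 204.0, 328.9]
ee_rot: [-0.001, -0.099, 0.995, -0.002]
force: [-0.4, 0.2, 0.1]
grip_width: 0.651
```

drive_tool(
  rows=[
    [[0,0,0,0,0,0],[0,0,0,0,0,0]],
  ],
  fingers=-0.5,
  force=30,
)

```text
time_s: 20.38
eef_pos: [527.4, 204.0, 329.7]
ee_rot: [-0.0, -0.099, 0.995, -0.002]
force: [0.0, -0.5, 0.1]
grip_width: 0.26
```

Run:
```python
from h import *
s=viewer.capture("side")
crop(s,(200,110,290,210),7,"pics/s10.png")
x=ctrl.sense(); print(x["time_s"],x["eef_pos"],x["ee_rot"],x["force"],x["grip_width"])
```

```text
20.425 [527.39383893 204.00624533 329.55824638] [-4.12320146e-04 -9.89912688e-02  9.95085851e-01 -2.16997939e-03] [ 0.24717042 -0.56504694 -0.03493732] 0.2495362709313346
```

View pics/s10.png

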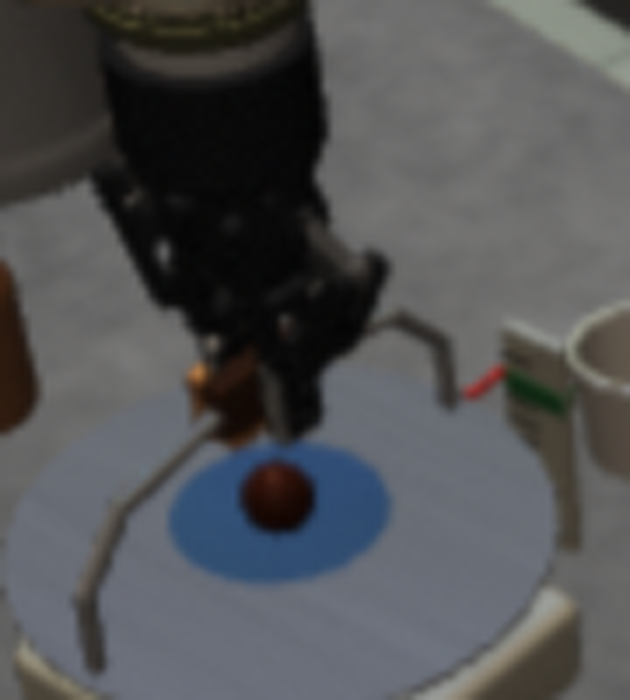

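drive_tool(
  rows=[
    [[0,0,0,0,0,0],[0,0,0,0,0,0],[0,0,0,0,0,0],[0,0,0,0,0,0]],
  ],
  fingers=-1,
  force=25,
)

```text
time_s: 20.92
eef_pos: [527.4, 204.0, 329.6]
ee_rot: [-0.0, -0.099, 0.995, -0.002]
force: [0.2, 1.0, -0.9]
grip_width: 0.136
```

drive_tool(
  rows=[
    [[0,0,0,0,0,0],[0,0,0,0,0,0],[0,0,0,0,0,0],[0,0,0,0,0,0],[0,0,0,0,0,0],[0,0,0,0,0,0]],
  ],
  force=100,
)

```text
time_s: 21.68
eef_pos: [527.4, 204.0, 329.6]
ee_rot: [-0.0, -0.099, 0.995, -0.002]
force: [0.0, -0.1, -0.1]
grip_width: 0.125
```

Run:
```python
from h import *
s=viewer.capture("side")
crop(s,(180,110,290,240),5,"pics/s11.png")
x=ctrl.sense(); print(x["time_s"],x["eef_pos"],x["ee_rot"],x["force"],x["grip_width"])
```

```text
21.725 [527.41892746 204.00744217 329.57434051] [-3.69067660e-04 -9.89865394e-02  9.95086415e-01 -2.13415350e-03] [-0.18731235  0.37480107  0.09702739] 0.12487421035124785
```

View pics/s11.png

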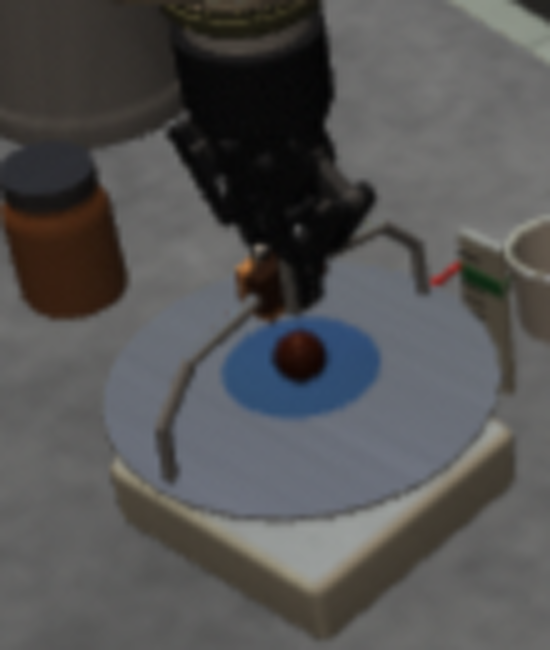

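drive_tool(
  rows=[
    [[0,0,0.03,0,0,0],[0,0,0.09,0,0,0],[0,0,0.18,0,0,0],[0,0,0.28,0,0,0],[0,0,0.38,0,0,0],[0,0,0.48,0,0,0],[0,0,0.56,0,0,0],[0,0,0.6,0,0,0],[0,0,0.6,0,0,0],[0,0,0.6,0,0,0]],
  ],
)

```text
time_s: 22.98
eef_pos: [527.4, 204.0, 389.2]
ee_rot: [-0.001, -0.099, 0.995, -0.002]
force: [0.2, -0.4, -3.9]
grip_width: 0.119
```

Run:
```python
from h import *
s=viewer.capture("side")
crop(s,(170,70,300,240),4,"pics/s12.png")
x=ctrl.sense(); print(x["time_s"],x["eef_pos"],x["ee_rot"],x["force"],x["wrist_torque"],x["grip_width"])
```

```text
23.025 [527.39265941 204.01008359 389.2059864 ] [-7.13022539e-04 -9.89980395e-02  9.95085039e-01 -2.15522883e-03] [ 0.74141219 -0.06475076 -2.40081226] [ 0.00937302 -0.0335097   0.04413883] 0.12089164197350818
```

View pics/s12.png

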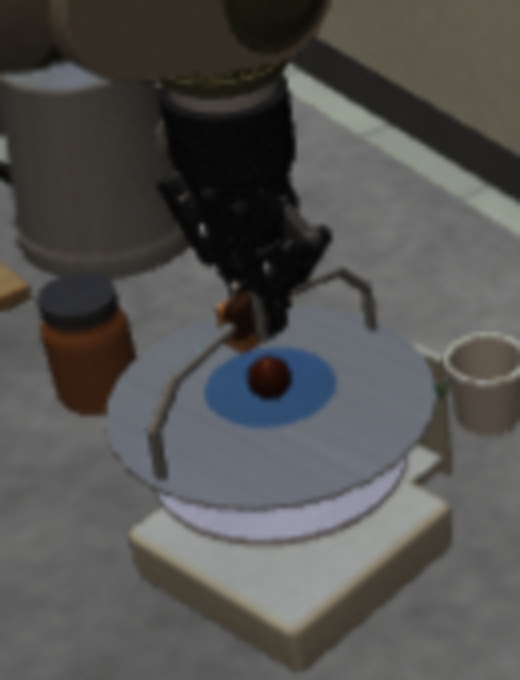

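drive_tool(
  rows=[
    [[0,0,0.04,0,0,0],[0,0,0.12,0,0,0],[0,0,0.22,0,0,0],[0,0,0.32,0,0,0],[0,0,0.42,0,0,0],[0,0,0.5,0,0,0],[0,0,0.54,0,0,0],[0,0,0.54,0,0,0]],
  ],
)

```text
time_s: 24.02
eef_pos: [527.4, 204.0, 443.3]
ee_rot: [-0.001, -0.099, 0.995, -0.002]
force: [0.0, 0.5, -2.8]
grip_width: 0.125
```

drive_tool(
  rows=[
    [[0,0,0,0,0,-0.015],[0,0,0,0,0,-0.045],[0,0,0,0,0,-0.09],[0,0,0,0,0,-0.145],[0,0,0,0,0,-0.2],[0,0,0,0,0,-0.255],[0,0,0,0,0,-0.31],[0,0,0,0,0,-0.365],[0,0,0,0,0,-0.42],[0,0,0,0,0,-0.475]],
  ],
)

```text
time_s: 25.28
eef_pos: [527.4, 204.0, 442.9]
ee_rot: [-0.002, 0.272, 0.962, -0.002]
force: [-0.2, 0.4, -2.5]
grip_width: 0.129
```

drive_tool(
  rows=[
    [[0,0,0,0,0,-0.05],[0,0,0,0,0,-0.105],[0,0,0,0,0,-0.16],[0,0,0,0,0,-0.215],[0,0,0,0,0,-0.27],[0,0,0,0,0,-0.325],[0,0,0,0,0,-0.38],[0,0,0,0,0,-0.435],[0,0,0,0,0,-0.475],[0,0,0,0,0,-0.495]],
  ],
)

```text
time_s: 26.52
eef_pos: [527.4, 204.0, 442.7]
ee_rot: [-0.002, 0.617, 0.787, -0.001]
force: [-0.1, -1.0, -2.9]
grip_width: 0.126
```

Run:
```python
from h import *
x=ctrl.sense(); print(x["time_s"],x["eef_pos"],x["ee_rot"],x["force"],x["grip_width"],x["joints"].round(2))
w,a,b,c=x["ee_rot"]; print(np.arctan2(2*b*b-1,2*a*b))
```

```text
26.525 [527.43068579 204.0125105  442.66697295] [-0.00248622  0.61740854  0.78663761 -0.0013323 ] [-0.13783387 -1.01877343 -2.91737603] 0.1256296898057684 [ 0.16  0.38  1.3   0.    1.46 -0.08]
0.23989415030419223
```

drive_tool(
  rows=[
    [[0,0,0,0,0,-0.015],[0,0,0,0,0,-0.027],[0,0,0,0,0,-0.027],[0,0,0,0,0,-0.027],[0,0,0,0,0,-0.027],[0,0,0,0,0,-0.027],[0,0,0,0,0,-0.027],[0,0,0,0,0,-0.027]],
  ],
)

```text
time_s: 27.52
eef_pos: [527.4, 204.0, 442.7]
ee_rot: [-0.003, 0.634, 0.773, -0.001]
force: [-0.2, -0.5, -2.7]
grip_width: 0.129
```

Run:
```python
from h import *
from scipy.spatial.transform import Rotation as R
s=viewer.capture("side");t=viewer.capture("top")
crop(s,(160,60,320,240),4,"pics/s13.png");cv2.imwrite("pics/t13.png",t[:,:,::-1]);cv2.imwrite("pics/s13f.png",s[:,:,::-1])
x=ctrl.sense(); q=x["ee_rot"]; M=R.from_quat([*q[1:],q[0]]).as_matrix(); print(x["time_s"],x["eef_pos"],M.round(4),np.arctan2(M[1,1],M[0,1]),x["grip_width"],np.abs(x["dq"]).max())
```

```text
27.625 [527.44019505 203.98951593 442.63471624] [[-0.1962  0.9805 -0.0056]
 [ 0.9806  0.1962  0.0012]
 [ 0.0022 -0.0052 -1.    ]] 0.19751788018156133 0.12466328052079527 0.006042552833340509
```

View pics/s13.png

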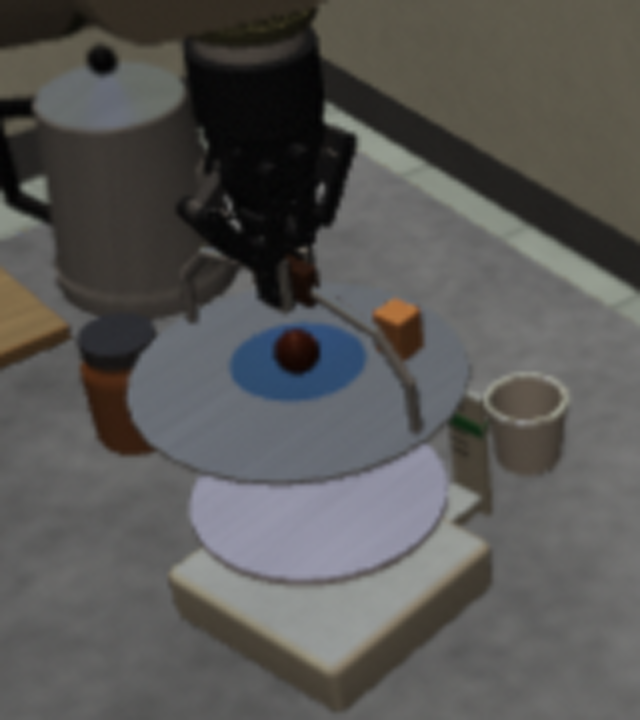

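View pics/t13.png

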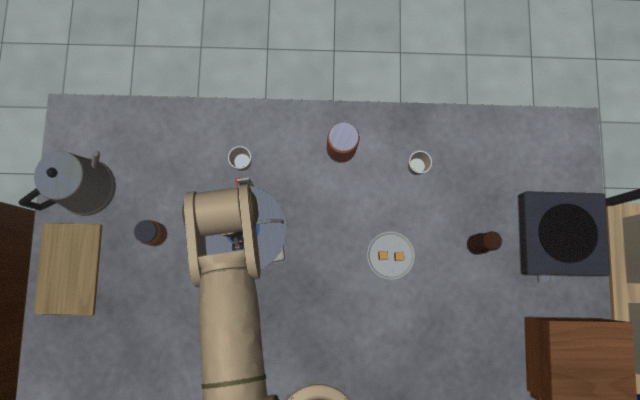

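Run:
```python
from h import *
z0=442.63-329.57+95.2
a=np.linspace(0,6.283,400); P=np.c_[527.4+112*np.cos(a),204+112*np.sin(a),np.full(400,z0+4)]
p=(proj("side",P)-[160,60])*4
for i in(p[:,0].argmin(),p[:,0].argmax(),p[:,1].argmax()): print(p[i].round(0))
R=cv2.Rodrigues(np.array([0,0,.2-np.pi/2]))[0]
Q=np.array([[102,0,4],[-102,0,4],[38,66,36],[0,0,21.5]])@R.T+[527.4,204,z0]; print(((proj("side",Q)-[160,60])*4).round(0))
```

```text
[128. 392.]
[472. 367.]
[279. 480.]
[[419. 429.]
 [195. 319.]
 [408. 306.]
 [299. 350.]]
```

```bash
python3 -c "
from rig import ctrl
print(ctrl.sense()['time_s'],ctrl.finish_job())"
```

```text
the job is handed in; nothing more can be done
27.625 None
```

The job is handed in, at 27.6 s on the robot's clock. The arm is holding the tray still and level above the scale, turned a quarter turn.

- **Sugar:** I moved two lumps, one at a time, into the glass saucer. The pan sat about 35 mm down at first and about 24 mm after the first lump, still below the band, so a second was needed.
- **Scale reading:** With the hand off and the tray settled, the red pointer was at about z = 88 mm. The green band spans about 80–92 mm, so the pan was 12–15 mm down.
- **Lift and turn:** I took the tray by its wooden grip, raised it about 113 mm and turned it 90° (tool yaw from 1.769 to 0.198 rad). The tray's underside is now at about z = 208 mm, nearly 100 mm above the risen pan.
- **Final picture:** The tray rim and hoop feet lie within about 1 px of where a level tray would appear, and the tool is tilted by about 0.3°. The ball is in the middle of its dish, the third lump is on the tray and two lumps are in the saucer. I touched none of the cups, the canister, the jar or the mill.

**Disagreements:** After the first lump, the pan estimates ranged from 22 to 25 mm, but all were outside the band. The tray's starting yaw read 0.20 rad from the hoop feet but about 0.13 rad from the gauge plate. I used 0.20 rad to line up the grasp; the quarter turn itself was measured on the tool.

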